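# Sort lapping-machine conditioning rings on the wear gauge

## Task

Use the wear gauge on the granite plate to sort the three white conditioning rings: a ring that slides under the straightedge is worn, so push it under and draw it out on the other side until it lies flat on the plate, completely clear of the straightedge. A ring that the straightedge stops is still good: do not force it, but lay it flat in the grey tray. Get rings to the far side only by sliding them under, never by lifting them past, and leave the bottle, beaker and brush as they are.

Things in the scene. Friction and masses are not known exactly. Their poses are not given: they have to be found in the camera images.
- plate: Black granite surface plate, 400 mm (own x) by 420 mm (own y), top face 50 mm above the table. Fixed. Origin: centre of its underside, at table height. The rings start on its -y half; own +y is the direction in which rings are pushed under the straightedge.
- bar: Fixed steel straightedge across the plate along own x, 10 mm thick (y), lower edge 28 mm and top 53 mm above the plate. Ends rest on spacer blocks (24 x 36 x 28 mm), inner faces 175 mm either side of the middle; end clamps rise to 65 mm. Origin: on the plate's top face under its middle; axes parallel to the plate's. Rigid: too high a ring stops dead.
- ring_a: White ceramic ring, plain flat tube: outside diameter 84 mm, bore 52 mm (wall 16 mm), 26 mm high if worn, 30 mm if good; which rings are worn is unknown and differs from start to start. 0.25 to 0.5 kg; slides on the plate with about 1 to 5 N. Small dark slots at the foot. Loose, lying flat. Origin: centre of its underside, z along its axis.
- ring_b: White ceramic ring, plain flat tube: outside diameter 84 mm, bore 52 mm (wall 16 mm), 26 mm high if worn, 30 mm if good; which rings are worn is unknown and differs from start to start. 0.25 to 0.5 kg; slides on the plate with about 1 to 5 N. Small dark slots at the foot. Loose, lying flat. Origin: centre of its underside, z along its axis.
- ring_c: White ceramic ring, plain flat tube: outside diameter 84 mm, bore 52 mm (wall 16 mm), 26 mm high if worn, 30 mm if good; which rings are worn is unknown and differs from start to start. 0.25 to 0.5 kg; slides on the plate with about 1 to 5 N. Small dark slots at the foot. Loose, lying flat. Origin: centre of its underside, z along its axis.
- tray: Grey open tray for good rings, 240 mm (own x) by 200 mm (own y) outside, 30 mm high, walls and floor 4 mm. Fixed on the table at the plate's -y end. Origin: centre of its underside.
- bottle: White bottle of suspension with black cap, 68 mm diameter, 150 mm high, standing left of the plate. Bystander. Origin: centre of its underside.
- beaker: Clear plastic beaker, 72 mm rim diameter, 90 mm high. Bystander. Origin: centre of its underside.
- brush: Small hand brush, 170 mm long, lying beyond the tray. Bystander. Origin: underside, near the middle of its length; own x along it.
Things that resemble listed ones, but are neither listed nor needed, are in the scene too. What is shaped like the ring_b but red or yellow is not meant.

How it is judged:
By the outcome, as a careful person would: the job done as asked, in the order asked, and still so for the second after the job is handed in, with the robot touching nothing.
It also fails if it takes over 72 s, if anything falls off the work surface, if the arm or the gripper's body presses on something with over 40 N, if the wrist force passes 120 N, or if a joint passes its speed limit or range.

## Robot

A 6-joint arm with a two-finger parallel gripper is mounted at the origin on the work surface. World frame = base frame: x ahead of the robot, y to its left, z up, the work surface at z = 0. Lengths are in m, angles in rad, forces in N, time in s.
With the tool pointing down it reaches from about 0.25 to 0.775 m from the base axis. Payload 4 kg.
Tool frame: the origin (TCP) lies at the very end of the fingers, on their centre line; the grasp point (between the pads) lies 19 mm behind it; z points along the fingers, y is the line along which they close (so a half turn about z gives the same grasp; the last joint's range is limited). The gripper opens to 94 mm and grips with 3 to 60 N. Pads are 16 mm wide; open, the fingers measure 119 mm over their backs; the gripper's body (75 mm by 177 mm) begins 78 mm behind the grasp point.
Start: joints at [-1.446, 0.087, 1.371, -0, 1.684, -0.103], TCP at [0.124, -0.536, 0.206] pointing down, gripper open.
Joint ranges: [-3.1, 3.1], [-0.76, 2.03], [0.27, 2.55], [-1.08, 4.22], [0.17, 2.65], [-2.57, 2.57]. Speed limits (rad/s): [2.79, 2.79, 3.14, 3.14, 3.14, 3.14].

## Interface

Orientations are given as [roll, pitch, yaw] about the fixed x, y, z axes, in that order (R = Rz(yaw) Ry(pitch) Rx(roll)).
In Python, from bench import robot gives the robot as it stands. The module is installed in compiled form; this text tells all that it offers.
- The arm moves only by the tool move_arm, never from a script. Its argument "deltas" is one flat list of numbers, 7 for each row, row after row: the turn, a rotation vector about the tool's x, y, z in rad, then the shift along the tool's x, y, z in cm, then the closure, from -1 (fully open) to 1 (shut). A call has 1 to 8 rows; each row is the pose to reach, as a shift and turn from the pose commanded when the call began, along the tool's axes at that moment; what a row does not reach only later rows make up. A row lasts 1/10 s, in which the tool goes at most 50 mm and 8.59 degrees, less where a joint would pass 70% of its speed; a pose out of reach is approached as far as the arm can. A call with a gripper value outside its range is refused whole. The fingers move at their own pace and stop on an object; the grip force is fixed at half the most. Time passes only in rows, so rows that repeat a pose let the fingers close. It gives the time, the measured TCP pose, the force, the opening and the grip force at its end, in the units of the state.
- robot.get_obs(): the state, without advancing time (a new reading comes with each control period).
- robot.snapshot(name): name is "scene" or "top" or "wrist"; returns a dict with "image" (400x640x3 uint8, red, green, blue), "depth" (400x640 float32, m along the optical axis (not along the pixel's ray), 0 where there is no reading), "fov_y" (degrees; the focal length in pixels is half the picture's height over the tangent of half this angle, whatever the lens; pixels are square), "cx", "cy" (the principal point, pixels), "D" ([k1, k2, p1, p2, k3] as OpenCV has them; the pictures are not rectified), "origin" and "orientation" of the camera in the world; the wrist camera has in their place "T_tool_cam" (4x4, takes a point from camera to tool coordinates, whose origin is the TCP and whose axes are the flange's). Camera axes: x right, y up, looking along -z (the intrinsics and any distortion apply to the point x, -y, -z); pixel columns grow to the right and rows downward; lengths in m; the calibration is good to about 2 mm. A picture is of the moment at which its call begins: read the wrist's pose just before it.
- robot.close_job(): hands the job in; it is judged then, once.
The state is a dict: "time": time; "joint_positions": joint angles; "qvel": joint speeds; "joint_torque": joint torques, N m; "tool_pos": TCP position; "ee_rot": TCP orientation; "wrist_force": force on the tool from outside, world axes, zero at the start; "wrist_torque": the same for the moment, N m; "width": finger opening in m; "finger_force": force on a finger pad.
Only numpy, scipy, OpenCV 4.12 (cv2) and the standard library are available. Lean on these libraries where they do the work, as an engineer would, in place of code of your own. Each camera call takes 0.05 s, during which the arm holds its last target. There are 200 camera calls.

## Working session

There is one attempt and no reset: what is moved stays moved. The work goes in short steps, Python scripts to look and compute and a tool call to move; the robot and the scene stay as the last step left them, time stands still between calls to the robot, and variables do not carry over. Pictures are saved under pics/ and viewed, at most 10 in all, crops included, and the job is handed in when it is done.

Besides the shell and the picture viewer there is one more tool, called after ">>>" by a JSON object that holds its "fn" and its "kwargs". move_arm: Moves the arm, as the interface text tells. Its arguments: {"type":"object","properties":{"deltas":{"type":"array","items":{"type":"number"}}},"required":["deltas"]}

```bash
mkdir -p pics; cat > h.py <<'E'
import numpy as np, cv2
from scipy.spatial.transform import Rotation as Ro
from bench import robot
def snap(n):
    o=robot.get_obs(); s=robot.snapshot(n)
    if n=="wrist":
        T=np.eye(4);r=np.array(o["ee_rot"]);T[:3,:3]=r if r.shape==(3,3) else Ro.from_euler('xyz',r).as_matrix();T[:3,3]=o["tool_pos"];s["T"]=T@np.array(s["T_tool_cam"])
    else:
        r=np.array(s["orientation"]);T=np.eye(4);T[:3,:3]=r if r.shape==(3,3) else Ro.from_euler('xyz',r).as_matrix();T[:3,3]=s["origin"];s["T"]=T
    return s
def rays(s,uv):
    f=200/np.tan(np.radians(s["fov_y"])/2);K=np.array([[f,0,s["cx"]],[0,f,s["cy"]],[0,0,1]])
    p=cv2.undistortPoints(np.array(uv,float).reshape(-1,1,2),K,np.array(s["D"],float)).reshape(-1,2)
    return np.c_[p[:,0],-p[:,1],-np.ones(len(p))]
def atz(s,uv,z):
    d=rays(s,uv)@s["T"][:3,:3].T;o=s["T"][:3,3];return o+d*((z-o[2])/d[:,2])[:,None]
def bydepth(s,uv):
    r=rays(s,uv);return np.array([s["T"][:3,:3]@(q*s["depth"][int(v),int(u)])+s["T"][:3,3] for q,(u,v) in zip(r,uv)])
def save(s,n,crop=None,k=1):
    im=s["image"][...,::-1]
    if crop:x0,y0,x1,y1=crop;im=im[y0:y1,x0:x1]
    cv2.imwrite("pics/"+n,cv2.resize(im,None,fx=k,fy=k,interpolation=cv2.INTER_CUBIC))
E
python3 - <<'E'
from h import *
import pickle
for n in("scene","top"):
    s=snap(n);save(s,n+"1.png",k=1.25);pickle.dump(s,open(n+".pkl","wb"));print(s["T"].round(3),s["fov_y"],s["D"])
print(robot.get_obs())
E
```

```text
[[ 0.351 -0.661  0.664  1.329]
 [ 0.937  0.251 -0.245 -0.235]
 [-0.004  0.707  0.707  0.848]
 [ 0.     0.     0.     1.   ]] 57.2392943681586 [-0.07178179  0.          0.          0.          0.        ]
[[ 0.009  0.981 -0.196  0.34 ]
 [-1.     0.007 -0.008  0.055]
 [-0.007  0.196  0.981  1.298]
 [ 0.     0.     0.     1.   ]] 51.218670313323884 [-0.07625263  0.          0.          0.          0.        ]
{'time': 0.1, 'joint_positions': array([-1.44611494e+00,  8.78636463e-02,  1.37210794e+00, -2.72066506e-05,
        1.68358848e+00, -1.03123895e-01]), 'qvel': array([-0.00026338, -0.00233172, -0.00430109,  0.00052878,  0.00100863,
        0.00022542]), 'joint_torque': array([ 1.26031813e-03, -3.41254520e+01, -3.03301263e+01,  7.19416304e-02,
        3.04667931e-02, -9.35598496e-05]), 'tool_pos': array([ 0.12412331, -0.53530081,  0.20442831]), 'ee_rot': array([-3.13963291e+00, -1.75631348e-04,  2.27802076e-01]), 'wrist_force': array([-0.23425891,  0.15369643,  0.69635474]), 'wrist_torque': array([0.04839617, 0.01519421, 0.04119881]), 'finger_force': 0.0, 'width': 0.0938988935842412}
```

View pics/top1.png

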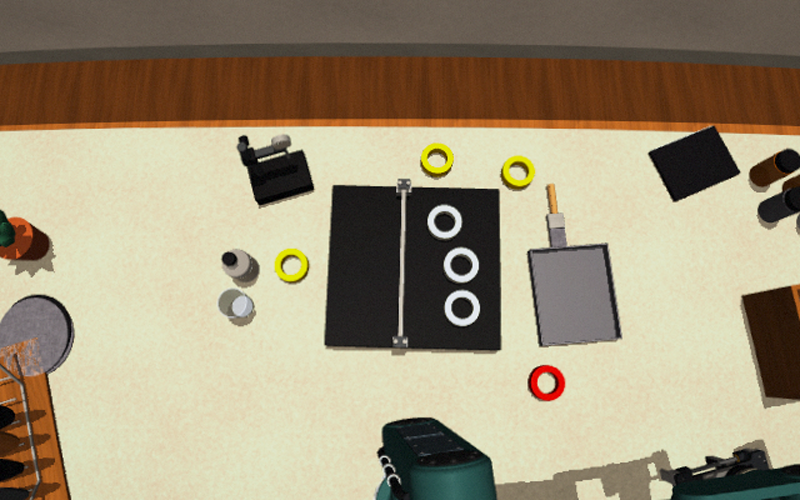

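View pics/scene1.png

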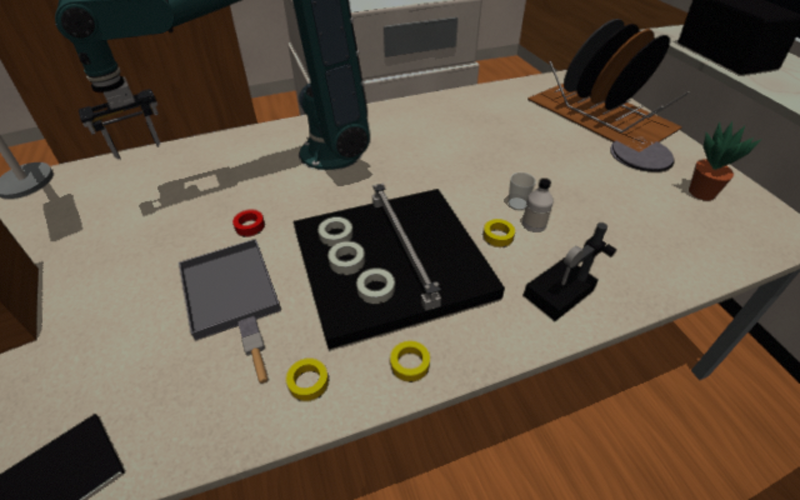

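The top view shows the plate (px 330–500, 185–350), the bar at column ~402, three white rings on the plate at (445,221), (461,265) and (462,308), and the tray at (575,295). The yellow rings (437,159), (518,171) and (291,265) and the red ring (547,383) are decoys: wrong colour and off the plate.

```bash
python3 - <<'E'
from h import *
import pickle
s=pickle.load(open("top.pkl","rb"));im=s["image"];save(s,"crop.png",(250,130,510,290),3)
m=((im.min(2)>150)&(np.ptp(im.astype(int),axis=2)<40)).astype(np.uint8)
m[:,:325]=0;m[:,395:]=0;m[:150]=0;m[280:]=0
n,l,st,c=cv2.connectedComponentsWithStats(m)
for i in range(1,n):
    if st[i,4]>100:
        ys,xs=np.where(l==i);e=cv2.minEnclosingCircle(np.c_[xs,ys].astype(np.float32));
        P=bydepth(s,np.c_[xs,ys]);print(e,st[i],atz(s,[e[0]],.078).round(4),np.median(P[:,2]).round(4),np.percentile(P[:,2],[25,75]))
q=lambda *a:np.array(a)/1.25
print("plate",atz(s,[q(332,186),q(499,189),q(501,350),q(325,347)],.05).round(3))
print("bar",atz(s,[q(404,190),q(401,337)],.103).round(3))
print("tray",atz(s,[q(528,250),q(606,244),q(621,338),q(540,346)],.03).round(3))
g=[(x,y) for x in range(330,392,10) for y in (155,160,270,274)]
P=bydepth(s,g);print("platez",np.median(P[:,2]),P[:,2].std())
E
```

```text
((355.26043701171875, 176.75070190429688), 13.542223930358887) [342 164  27  27 334] [[ 0.6701 -0.0569  0.078 ]] 0.0762 [0.07468978 0.07783126]
((368.6689147949219, 211.56756591796875), 13.908079147338867) [355 198  28  28 355] [[ 0.5634 -0.0957  0.078 ]] 0.0802 [0.07871981 0.08187016]
((369.2372131347656, 246.1204376220703), 14.158160209655762) [356 232  28  29 379] [[ 0.4607 -0.0957  0.078 ]] 0.076 [0.074394   0.07753946]
plate [[ 0.767  0.221  0.05 ]
 [ 0.762 -0.199  0.05 ]
 [ 0.364 -0.191  0.05 ]
 [ 0.367  0.225  0.05 ]]
bar [[0.739 0.041 0.103]
 [0.391 0.046 0.103]]
tray [[ 0.61  -0.27   0.03 ]
 [ 0.627 -0.469  0.03 ]
 [ 0.393 -0.491  0.03 ]
 [ 0.374 -0.29   0.03 ]]
platez 0.05021752759191811 0.0025341844875504628
```

View pics/crop.png

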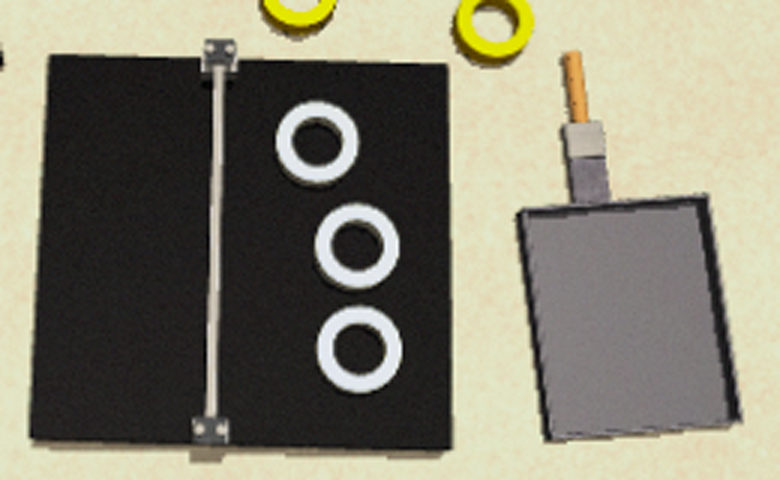

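Far and near rings read ~76 mm top (worn?), the middle ~80 mm (good?). The gauge will decide. Starting with the near ring, (369,246) in raw px.

```bash
cat >> h.py <<'E'
def d(x,y,z,psi=1.557,frm=None):
    o=robot.get_obs();p,r=(o["tool_pos"],o["ee_rot"]) if frm is None else frm
    R=Ro.from_euler('xyz',r);T=Ro.from_euler('xyz',[np.pi,0,psi])
    print("rot",(R.inv()*T).as_rotvec().round(3),"cm",(R.inv().apply(np.array([x,y,z])-p)*100).round(2))
E
python3 -c "
from h import *
d(.461,-.165,.19)"
```

```text
rot [-2.000e-03 -1.000e-03 -1.329e+00] cm [ 41.18 -28.46   1.51]
```

>>> {"fn": "move_arm", "kwargs": {"deltas": [0,0,-1.329,41.2,-28.5,1.5,0.15,0,0,-1.329,41.2,-28.5,1.5,0.15,0,0,-1.329,41.2,-28.5,1.5,0.15,0,0,-1.329,41.2,-28.5,1.5,0.15,0,0,-1.329,41.2,-28.5,1.5,0.15,0,0,-1.329,41.2,-28.5,1.5,0.15,0,0,-1.329,41.2,-28.5,1.5,0.15,0,0,-1.329,41.2,-28.5,1.5,0.15]}}

```text
time: 0.9
tool_pos: [0.3939, -0.2381, 0.1931]
ee_rot: [-3.141, 0.0, 1.434]
wrist_force: [1.2, 0.5, -0.2]
width: 0.0398
finger_force: 0.0
```

>>> {"fn": "move_arm", "kwargs": {"deltas": [0,0,0,0,0,0,0.15]}}

```text
time: 1.0
tool_pos: [0.3959, -0.235, 0.1928]
ee_rot: [3.141, -0.003, 1.439]
wrist_force: [-0.8, -1.5, -0.1]
width: 0.04
finger_force: 0.0
```

```bash
python3 -c "
from h import *
print(robot.get_obs()['tool_pos']);d(.461,-.165,.19)"
```

```text
[ 0.3959444  -0.23502727  0.19280757]
rot [ 0.    -0.003 -0.118] cm [7.8  5.53 0.3 ]
```

>>> {"fn": "move_arm", "kwargs": {"deltas": [0,0,-0.118,7.8,5.5,0.3,0.15,0,0,-0.118,7.8,5.5,0.3,0.15,0,0,-0.118,7.8,5.5,0.3,0.15,0,0,-0.118,7.8,5.5,8.0,0.15,0,0,-0.118,7.8,5.5,11.0,0.15,0,0,-0.118,7.8,5.5,13.0,0.15,0,0,-0.118,7.8,5.5,13.0,0.15]}}

```text
time: 1.7
tool_pos: [0.4541, -0.1699, 0.0582]
ee_rot: [-3.131, -0.004, 1.544]
wrist_force: [-0.9, -0.4, -0.0]
width: 0.04
finger_force: 0.0
```

```bash
python3 -c "
from h import *
print(robot.get_obs()['tool_pos'],robot.get_obs()['wrist_force']);d(.461,-.09,.059)
s=snap('wrist');save(s,'w1.png');print(s['T'].round(3))"
```

```text
[ 0.45408305 -0.16990072  0.0582148 ] [-0.86153083 -0.3515414  -0.02453433]
rot [-0.011 -0.004 -0.013] cm [ 8.01  0.48 -0.05]
[[ 1.     0.024  0.018  0.459]
 [-0.028  0.967  0.252 -0.095]
 [-0.011 -0.253  0.968  0.237]
 [ 0.     0.     0.     1.   ]]
```

View pics/w1.png

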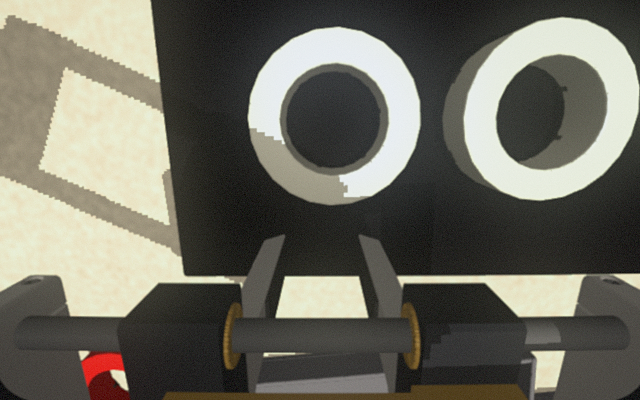

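>>> {"fn": "move_arm", "kwargs": {"deltas": [-0.01,0,-0.013,1.5,0.6,0,0.15,-0.01,0,-0.013,3.5,0.6,0,0.15,-0.01,0,-0.013,5,0.6,0,0.15,-0.01,0,-0.013,6.5,0.6,0,0.15,-0.01,0,-0.013,8,0.6,0,0.15,-0.01,0,-0.013,9.5,0.6,0,0.15,-0.01,0,-0.013,10.7,0.6,0,0.15,-0.01,0,-0.013,11.2,0.6,0,0.15]}}

```text
time: 2.55
tool_pos: [0.4692, -0.06, 0.0661]
ee_rot: [3.127, 0.004, 1.559]
wrist_force: [0.5, -7.6, 5.6]
width: 0.04
finger_force: 3.5
```

```bash
cat >> h.py <<'E'
def ring(s,z=.078,show=True):
    im=s["image"];m=((im.min(2)>110)&(np.ptp(im.astype(int),axis=2)<35)).astype(np.uint8)
    n,l,st,c=cv2.connectedComponentsWithStats(m)
    for i in range(1,n):
        ys,xs=np.where(l==i)
        if 150<len(xs)<700:
            P=bydepth(s,np.c_[xs,ys]);q=P[:,:2].mean(0)
            if .36<q[0]<.77 and -.2<q[1]<.24:
                e=cv2.minEnclosingCircle(np.c_[xs,ys].astype(np.float32));print(np.round(e[0],1),round(e[1],1),st[i],atz(s,[e[0]],z)[0].round(3),np.median(P[:,2]).round(4))
E
python3 -c "
from h import *
o=robot.get_obs();print(o['tool_pos'],o['wrist_force']);d(.461,-.045,.059)
ring(snap('top'))"
```

```text
[ 0.46923564 -0.05998499  0.06610398] [ 0.4721139  -7.60485045  5.57840266]
rot [0.015 0.004 0.002] cm [ 1.49 -0.85  0.69]
[322.5 210.5] 58.5 [318 152   7 118 379] [0.566 0.042 0.078] 0.1028
[355.5 176.5] 13.7 [342 164  28  27 374] [ 0.671 -0.058  0.078] 0.076
[369.5 208.5] 13.3 [357 198  26  16 171] [ 0.573 -0.098  0.078] 0.0798
[337.5 242. ] 13.2 [328 229  13  27 168] [ 0.472 -0.003  0.078] 0.0757
```

>>> {"fn": "move_arm", "kwargs": {"deltas": [0.01,0,0,0,-0.6,0.5,0.15,0.01,0,0,0,-0.6,0.5,0.15,0.01,0,0,0,-0.6,0.5,0.15]}}

```text
time: 2.9
tool_pos: [0.4648, -0.0602, 0.0608]
ee_rot: [3.133, 0.003, 1.558]
wrist_force: [3.9, -4.4, 3.8]
width: 0.0402
finger_force: 2.9
```

```bash
python3 -c "
from h import *
o=robot.get_obs();print(o['tool_pos'],o['wrist_force']);d(.461,-.045,.059)
s=snap('top');ring(s)
s=snap('wrist');save(s,'w2.png')"
```

```text
[ 0.46484737 -0.06019857  0.06084872] [ 3.893573   -4.37927679  3.78438518]
rot [0.008 0.003 0.001] cm [ 1.52 -0.41  0.18]
[322.5 210.5] 58.5 [318 152   7 118 379] [0.566 0.042 0.078] 0.103
[355.3 176.8] 13.8 [342 164  28  27 375] [ 0.67  -0.057  0.078] 0.0759
[369. 210.] 13.6 [356 198  27  17 185] [ 0.568 -0.097  0.078] 0.0799
[338.  242.5] 13.6 [327 229  15  28 177] [ 0.471 -0.004  0.078] 0.0755
```

View pics/w2.png

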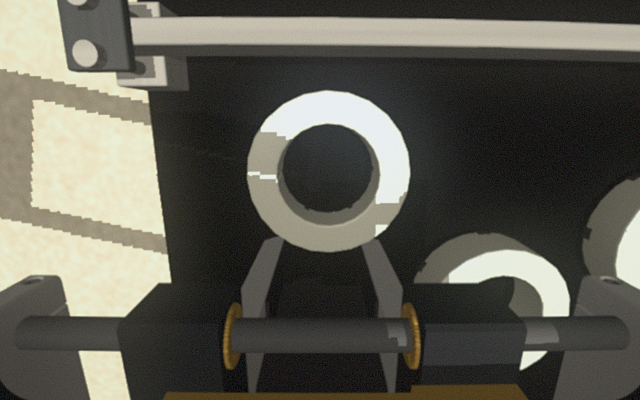

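>>> {"fn": "move_arm", "kwargs": {"deltas": [0.005,0,0,0.4,0,0,0.15,0.005,0,0,0.8,0,0,0.15,0.005,0,0,1.2,0,0,0.15,0.005,0,0,1.5,0,0,0.15,0.005,0,0,1.5,0,0,0.15]}}

```text
time: 3.5
tool_pos: [0.4641, -0.0454, 0.0607]
ee_rot: [3.141, 0.003, 1.558]
wrist_force: [1.3, -5.4, 4.8]
width: 0.0399
finger_force: 3.1
```

```bash
python3 -c "
from h import *
o=robot.get_obs();print(o['tool_pos'],o['wrist_force']);d(.461,-.03,.059)
s=snap('top');ring(s)"
```

```text
[ 0.46411184 -0.04541852  0.06072965] [ 1.2999691  -5.41792272  4.82569673]
rot [0.001 0.003 0.001] cm [ 1.54 -0.33  0.17]
[322.5 210.5] 58.5 [318 152  17 118 535] [0.566 0.042 0.078] 0.1018
[355.3 176.8] 13.7 [342 164  28  27 374] [ 0.67  -0.057  0.078] 0.0757
[369. 210.] 13.6 [356 198  27  17 190] [ 0.568 -0.097  0.078] 0.0801
```

>>> {"fn": "move_arm", "kwargs": {"deltas": [0,0,0,0.5,0,-0.1,0.15,0,0,0,1.0,0,-0.1,0.15,0,0,0,1.5,0,-0.1,0.15,0,0,0,1.5,0,-0.1,0.15]}}

```text
time: 3.95
tool_pos: [0.4628, -0.0293, 0.0606]
ee_rot: [-3.139, 0.002, 1.559]
wrist_force: [-1.3, -4.6, 4.3]
width: 0.04
finger_force: 2.8
```

Passing under with ~5 N, so the near ring is worn. I'll push on.

>>> {"fn": "move_arm", "kwargs": {"deltas": [0,0,0,0.9,0,0,0.15,0,0,0,1.8,0,0,0.15,0,0,0,2.7,0,0,0.15,0,0,0,3.6,0,0,0.15,0,0,0,4.5,0,0,0.15,0,0,0,5.1,0,0,0.15,0,0,0,5.1,0,0,0.15]}}

```text
time: 4.65
tool_pos: [0.4631, 0.0221, 0.0604]
ee_rot: [-3.138, 0.001, 1.559]
wrist_force: [1.8, -4.0, 4.9]
width: 0.0399
finger_force: 2.6
```

```bash
python3 -c "
from h import *
o=robot.get_obs();print(o['tool_pos'],o['wrist_force'])
s=snap('top');ring(s);save(s,'t2.png',(240,130,440,290),4)"
```

```text
[0.46313367 0.02211947 0.06035619] [ 1.82124386 -4.01450966  4.91047602]
[322.  179.5] 27.6 [320 152   5  56 183] [0.661 0.044 0.078] 0.1031
[355.3 176.8] 13.7 [342 164  28  27 375] [ 0.67  -0.057  0.078] 0.0756
[368.6 211.4] 14.2 [355 198  28  28 334] [ 0.564 -0.095  0.078] 0.0801
```

View pics/t2.png

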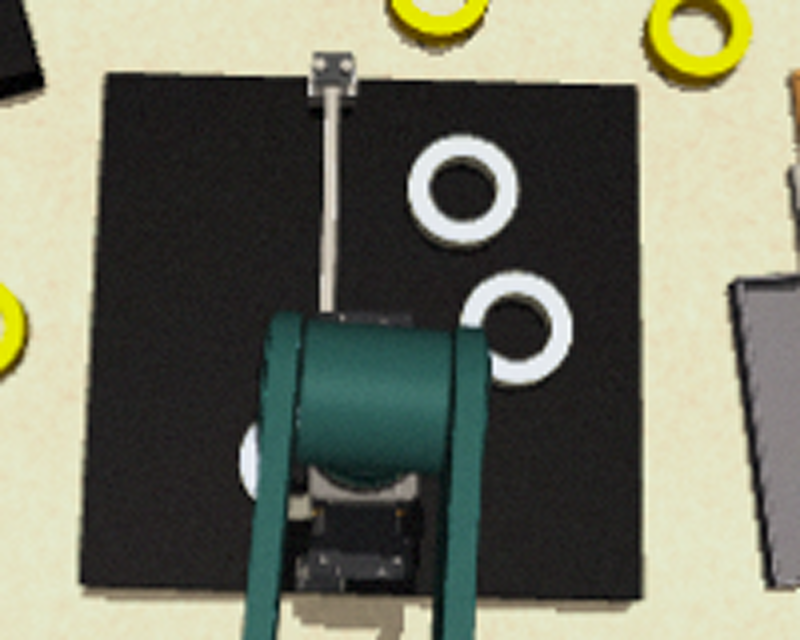

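>>> {"fn": "move_arm", "kwargs": {"deltas": [0,0,0,-0.4,0,-3,0.15,0,0,0,-0.4,0,-7,1,0,0,0,-0.4,0,-8.5,1,0,0,0,-0.4,0,-8.5,1,0,0,0,2,0,-8.5,1,0,0,0,4.6,0,-8.5,1,0,0,0,4.6,0,-8.5,1,0,0,0,4.6,0,-8.5,1]}}

```text
time: 5.5
tool_pos: [0.4622, 0.0688, 0.1423]
ee_rot: [-3.132, -0.0, 1.56]
wrist_force: [0.8, -0.4, 1.0]
width: 0.0001
finger_force: 0.0
```

```bash
python3 -c "
from h import *
s=snap('wrist');im=s['image'];m=((im.min(2)>110)).astype(np.uint8)*255;save(s,'w3.png');d(.463,.068,.062)
o=robot.get_obs();print(o['tool_pos'],o['width'])"
```

```text
rot [-0.008  0.     0.002] cm [-0.02  0.12  8.07]
[0.46245157 0.06822752 0.14271348] 0.00042056598474146466
```

View pics/w3.png

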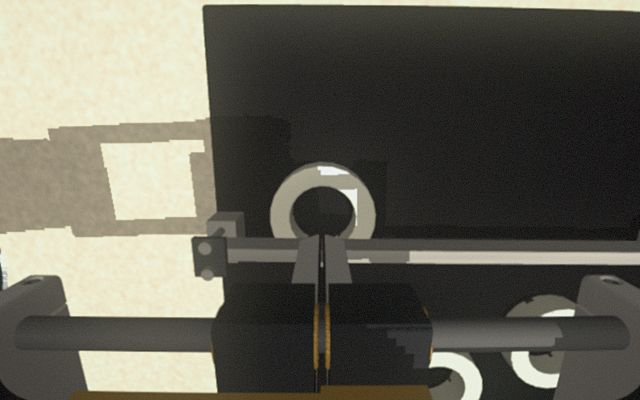

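The wrist view shows the ring straddling the bar: bore centre ~(323,213), front bore edge ~(323,187), front outer edge ~(323,162).

```bash
python3 -c "
from h import *
s=snap('wrist');print(atz(s,[(323,187),(323,162),(270,213),(376,213)],.076).round(4))"
```

```text
[[0.464  0.0928 0.076 ]
 [0.4643 0.112  0.076 ]
 [0.4222 0.0725 0.076 ]
 [0.5053 0.0716 0.076 ]]
```

>>> {"fn": "move_arm", "kwargs": {"deltas": [0,0,0,0,0,4,1,0,0,0,0,0,7,1,0,0,0,0,0,8,1,0,0,0,0,0,8,1,0,0,0,1.2,0,8,1,0,0,0,2.4,0,8,1,0,0,0,3.4,0,8,1,0,0,0,4.4,0,8,1]}}

```text
time: 6.4
tool_pos: [0.4646, 0.1127, 0.0657]
ee_rot: [-3.139, 0.002, 1.559]
wrist_force: [0.2, -4.3, 2.7]
width: 0.0002
finger_force: 2.1
```

>>> {"fn": "move_arm", "kwargs": {"deltas": [0,0,0,1,0,0,1,0,0,0,2,0,0,1,0,0,0,3,0,0,1,0,0,0,3.6,0,0,1,0,0,0,3.6,0,0,1,0,0,0,3.2,0,-4,1,0,0,0,3.2,0,-9,1,0,0,0,3.2,0,-9,1]}}

```text
time: 7.2
tool_pos: [0.4685, 0.1465, 0.162]
ee_rot: [3.133, -0.006, 1.56]
wrist_force: [0.6, 1.1, 0.8]
width: 0.0005
finger_force: 0.0
```

```bash
python3 -c "
from h import *
o=robot.get_obs();print(o['tool_pos'],o['wrist_force']);d(.670,-.125,.16)
ring(snap('top'))"
```

```text
[0.46848364 0.14654496 0.16201523] [0.61058188 1.05947872 0.82850866]
rot [ 0.009 -0.006  0.003] cm [-26.93  20.45   0.23]
[322.5 210.5] 58.5 [318 152   7 118 383] [0.566 0.042 0.078] 0.103
[355.3 176.8] 13.8 [342 164  28  27 378] [ 0.67  -0.057  0.078] 0.076
[368.4 211.5] 14.2 [355 198  28  28 401] [ 0.564 -0.095  0.078] 0.0799
```

>>> {"fn": "move_arm", "kwargs": {"deltas": [0,0,0,-26.9,20.3,0,0.15,0,0,0,-26.9,20.3,0,0.15,0,0,0,-26.9,20.3,0,0.15,0,0,0,-26.9,20.3,0,0.15,0,0,0,-26.9,20.3,0,0.15,0,0,0,-26.9,20.3,0,0.15,0,0,0,-26.9,20.3,0,0.15,0,0,0,-26.9,20.3,0,0.15]}}

```text
time: 8.05
tool_pos: [0.6649, -0.1304, 0.1487]
ee_rot: [-3.132, -0.002, 1.554]
wrist_force: [-0.7, 0.6, -1.0]
width: 0.0396
finger_force: 0.0
```

>>> {"fn": "move_arm", "kwargs": {"deltas": [0,0,0,0,0,0,0.15,0,0,0,0,0,0,0.15]}}

```text
time: 8.25
tool_pos: [0.6634, -0.1254, 0.1524]
ee_rot: [-3.135, -0.002, 1.56]
wrist_force: [0.1, -0.1, 0.7]
width: 0.0397
finger_force: 0.0
```

```bash
python3 -c "
from h import *
o=robot.get_obs();print(o['tool_pos'],o['wrist_force']);d(.670,-.125,.059)
ring(snap('top'))"
```

```text
[ 0.66344712 -0.12536172  0.15236639] [ 0.05777846 -0.11933559  0.70344258]
rot [-0.007 -0.002  0.003] cm [0.03 0.72 9.33]
[322.5 210.5] 58.5 [318 152   7 118 386] [0.566 0.042 0.078] 0.1031
[354.9 176.6] 13.6 [342 164  24  27 283] [ 0.671 -0.056  0.078] 0.0761
[290.6 244.3] 14.5 [277 230  29  29 426] [0.464 0.135 0.078] 0.0756
```

The near ring now lies clear at (0.464, 0.135). Next, the far ring.

>>> {"fn": "move_arm", "kwargs": {"deltas": [0,0,0,0,0.6,4,0.15,0,0,0,0,0.6,7.5,0.15,0,0,0,0,0.6,9.2,0.15,0,0,0,0,0.6,9.2,0.15,0,0,0,1.5,0.6,9.2,0.15,0,0,0,3,0.6,9.2,0.15,0,0,0,4.5,0.6,9.2,0.15,0,0,0,5.8,0.6,9.2,0.15]}}

```text
time: 9.1
tool_pos: [0.6717, -0.0687, 0.064]
ee_rot: [-3.141, 0.003, 1.559]
wrist_force: [-0.6, -5.1, 3.3]
width: 0.0402
finger_force: 2.4
```

>>> {"fn": "move_arm", "kwargs": {"deltas": [0,0,0,0.6,0,0,0.15,0,0,0,1.1,0,0,0.15,0,0,0,1.6,0,0,0.15,0,0,0,1.6,0,0,0.15]}}

```text
time: 9.5
tool_pos: [0.6719, -0.0537, 0.0636]
ee_rot: [-3.141, 0.002, 1.559]
wrist_force: [-0.4, -4.5, 4.2]
width: 0.0399
finger_force: 2.5
```

```bash
python3 -c "
from h import *
ring(snap('top'))
s=snap('wrist');save(s,'w4.png')"
```

```text
[321. 210.] 58.1 [318 152   7 117 376] [0.567 0.046 0.078] 0.1031
[290.5 244.3] 14.4 [277 230  28  29 421] [0.464 0.135 0.078] 0.0756
```

View pics/w4.png

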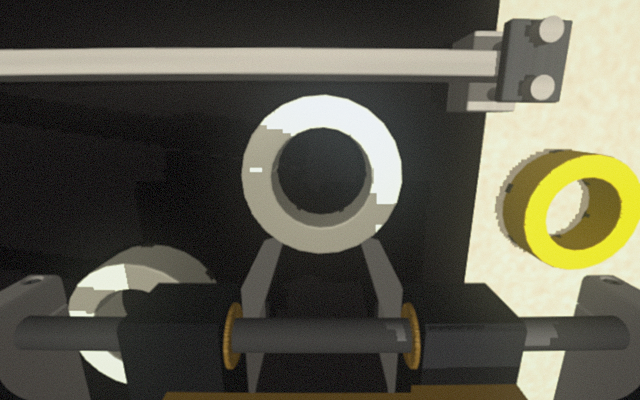

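The far ring sits in the cradle (centre (322,174)), just short of the bar and well clear of the spacer block (left edge 447). Gentle test push next.

>>> {"fn": "move_arm", "kwargs": {"deltas": [0,0,0,0.5,0,0,0.15,0,0,0,1,0,0,0.15,0,0,0,1,0,0,0.15]}}

```text
time: 9.9
tool_pos: [0.6717, -0.044, 0.0628]
ee_rot: [-3.139, 0.002, 1.558]
wrist_force: [-0.4, -5.9, 5.2]
width: 0.0404
finger_force: 3.0
```

>>> {"fn": "move_arm", "kwargs": {"deltas": [0,0,0,0.5,0,0,0.15,0,0,0,1,0,0,0.15,0,0,0,1,0,0,0.15]}}

```text
time: 10.2
tool_pos: [0.6717, -0.0339, 0.0627]
ee_rot: [-3.139, 0.002, 1.558]
wrist_force: [-0.1, -4.8, 4.9]
width: 0.0398
finger_force: 2.9
```

Under freely: worn. Push on, then hop over and draw.

>>> {"fn": "move_arm", "kwargs": {"deltas": [0,0,0,0.9,0,0,0.15,0,0,0,1.8,0,0,0.15,0,0,0,2.7,0,0,0.15,0,0,0,3.6,0,0,0.15,0,0,0,4.5,0,0,0.15,0,0,0,5.3,0,0,0.15,0,0,0,5.3,0,0,0.15]}}

```text
time: 10.9
tool_pos: [0.672, 0.02, 0.0624]
ee_rot: [-3.138, 0.001, 1.559]
wrist_force: [0.3, -3.1, 4.5]
width: 0.0403
finger_force: 2.2
```

>>> {"fn": "move_arm", "kwargs": {"deltas": [0,0,0,-0.4,0,-3,0.15,0,0,0,-0.4,0,-7,1,0,0,0,-0.4,0,-8.5,1,0,0,0,-0.4,0,-8.5,1,0,0,0,2,0,-8.5,1,0,0,0,4.6,0,-8.5,1,0,0,0,4.6,0,-8.5,1,0,0,0,4.6,0,-8.5,1]}}

```text
time: 11.7
tool_pos: [0.6713, 0.0664, 0.1435]
ee_rot: [-3.132, 0.0, 1.56]
wrist_force: [-0.6, -1.2, 0.4]
width: 0.0009
finger_force: 0.0
```

```bash
python3 -c "
from h import *
s=snap('wrist');save(s,'w5.png');d(.67,.065,.062)
o=robot.get_obs();print(o['tool_pos'],o['width'],s['T'].tolist())"
```

```text
rot [-0.009  0.     0.002] cm [-0.06 -0.09  8.21]
[0.67158948 0.06560529 0.14411389] 0.00034897742928849455 [[0.9998814104111154, 0.008806748992999054, 0.012633538160397329, 0.674561224913464], [-0.011755754800999543, 0.9664114738869275, 0.2567307254084586, 0.14165968999610848], [-0.009948233176533547, -0.2568487965941613, 0.966400397529303, 0.3224647887746229], [0.0, 0.0, 0.0, 1.0]]
```

View pics/w5.png

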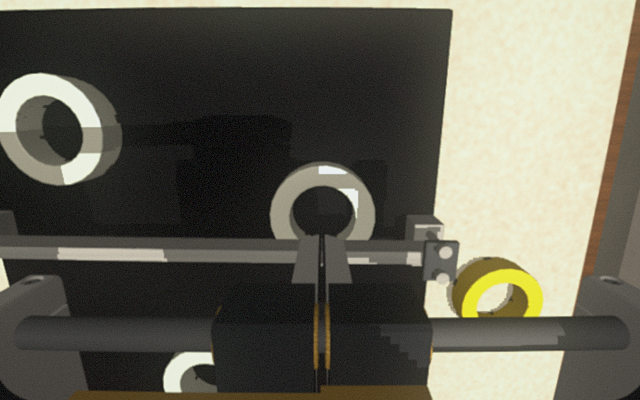

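Same geometry as before (bore centre ~(323,213)), so I'll use the same draw.

>>> {"fn": "move_arm", "kwargs": {"deltas": [0,0,0,0,0,4,1,0,0,0,0,0,7,1,0,0,0,0,0,8.1,1,0,0,0,0,0,8.1,1,0,0,0,1.2,0,8.1,1,0,0,0,2.4,0,8.1,1,0,0,0,3.4,0,8.1,1,0,0,0,4.4,0,8.1,1]}}

```text
time: 12.55
tool_pos: [0.6738, 0.11, 0.0675]
ee_rot: [-3.14, 0.002, 1.559]
wrist_force: [-0.1, -5.6, 3.1]
width: 0.0006
finger_force: 2.8
```

>>> {"fn": "move_arm", "kwargs": {"deltas": [0,0,0,1,0,0,1,0,0,0,2,0,0,1,0,0,0,3,0,0,1,0,0,0,3.6,0,0,1,0,0,0,3.6,0,0,1,0,0,0,3.2,0,-4,1,0,0,0,3.2,0,-9,1,0,0,0,3.2,0,-9,1]}}

```text
time: 13.35
tool_pos: [0.6772, 0.1442, 0.165]
ee_rot: [3.131, -0.005, 1.56]
wrist_force: [0.6, 0.5, 1.0]
width: 0.0004
finger_force: 0.0
```

```bash
python3 -c "
from h import *
o=robot.get_obs();print(o['tool_pos'],o['wrist_force']);d(.564,-.165,.155)
ring(snap('top'))"
```

```text
[0.67719347 0.14416051 0.16496578] [0.6397665  0.46695524 0.99859029]
rot [ 0.01  -0.005  0.003] cm [-31.04 -11.     0.72]
[322.5 210.5] 58.5 [319 152   6 118 374] [0.566 0.042 0.078] 0.1029
[368.4 211.5] 14.2 [355 198  28  28 403] [ 0.564 -0.095  0.078] 0.0797
```

Next, the middle ring.

>>> {"fn": "move_arm", "kwargs": {"deltas": [0,0,0,-31,-10.8,0,0.15,0,0,0,-31,-10.8,0,0.15,0,0,0,-31,-10.8,0,0.15,0,0,0,-31,-10.8,0,0.15,0,0,0,-31,-10.8,0,0.15,0,0,0,-31,-10.8,0,0.15,0,0,0,-31,-10.8,0,0.15,0,0,0,-31,-10.8,0,0.15]}}

```text
time: 14.2
tool_pos: [0.56, -0.1691, 0.1539]
ee_rot: [-3.134, -0.002, 1.554]
wrist_force: [0.5, -0.2, -0.7]
width: 0.0399
finger_force: 0.0
```

>>> {"fn": "move_arm", "kwargs": {"deltas": [0,0,0,0,0,0,0.15,0,0,0,0,0,0,0.15]}}

```text
time: 14.4
tool_pos: [0.5619, -0.1651, 0.1549]
ee_rot: [-3.136, -0.002, 1.56]
wrist_force: [0.3, 0.5, -0.8]
width: 0.0399
finger_force: 0.0
```

```bash
python3 -c "
from h import *
o=robot.get_obs();print(o['tool_pos'],o['wrist_force']);d(.564,-.165,.062)
ring(snap('top'))"
```

```text
[ 0.56193105 -0.16514903  0.15493176] [ 0.34600494  0.48371248 -0.7819673 ]
rot [-0.006 -0.002  0.003] cm [0.   0.26 9.29]
[322.5 210.5] 58.5 [318 152   7 118 386] [0.566 0.042 0.078] 0.1028
[293.1 175.6] 13.9 [280 162  28  28 385] [0.672 0.131 0.078] 0.0754
[368.3 211.3] 14.0 [355 198  28  28 379] [ 0.564 -0.095  0.078] 0.0797
[290.6 244.3] 14.5 [277 230  29  29 428] [0.464 0.135 0.078] 0.0754
```

Both worn rings are clear. Testing the middle ring slowly.

>>> {"fn": "move_arm", "kwargs": {"deltas": [0,0,0,0,0.2,4,0.15,0,0,0,0,0.2,7.5,0.15,0,0,0,0,0.2,9.2,0.15,0,0,0,0,0.2,9.2,0.15,0,0,0,2,0.2,9.2,0.15,0,0,0,3.5,0.2,9.2,0.15,0,0,0,5,0.2,9.2,0.15,0,0,0,6.5,0.2,9.2,0.15]}}

```text
time: 15.25
tool_pos: [0.5649, -0.1012, 0.0652]
ee_rot: [-3.139, 0.002, 1.559]
wrist_force: [0.3, -2.5, -0.7]
width: 0.0402
finger_force: 1.2
```

>>> {"fn": "move_arm", "kwargs": {"deltas": [0,0,0,1.2,0,0,0.15,0,0,0,2.4,0,0,0.15,0,0,0,3.4,0,0,0.15,0,0,0,4.0,0,0,0.15,0,0,0,4.3,0,0,0.15,0,0,0,4.3,0,0,0.15]}}

```text
time: 15.85
tool_pos: [0.5651, -0.059, 0.0645]
ee_rot: [-3.138, 0.0, 1.559]
wrist_force: [0.4, -4.3, 3.5]
width: 0.0404
finger_force: 1.9
```

>>> {"fn": "move_arm", "kwargs": {"deltas": [0,0,0,0.2,0,0,0.15,0,0,0,0.4,0,0,0.15,0,0,0,0.4,0,0,0.15]}}

```text
time: 16.15
tool_pos: [0.565, -0.0557, 0.0643]
ee_rot: [-3.137, 0.001, 1.558]
wrist_force: [0.8, -5.1, 4.6]
width: 0.0402
finger_force: 2.7
```

>>> {"fn": "move_arm", "kwargs": {"deltas": [0,0,0,0.2,0,0,0.15,0,0,0,0.4,0,0,0.15,0,0,0,0.4,0,0,0.15]}}

```text
time: 16.45
tool_pos: [0.5649, -0.0515, 0.0642]
ee_rot: [-3.137, 0.001, 1.558]
wrist_force: [1.3, -4.7, 5.7]
width: 0.0398
finger_force: 2.8
```

>>> {"fn": "move_arm", "kwargs": {"deltas": [0,0,0,0.15,0,0,0.15,0,0,0,0.3,0,0,0.15,0,0,0,0.3,0,0,0.15]}}

```text
time: 16.75
tool_pos: [0.5649, -0.0485, 0.0642]
ee_rot: [-3.137, 0.001, 1.558]
wrist_force: [0.1, -5.5, 4.4]
width: 0.0401
finger_force: 2.8
```

>>> {"fn": "move_arm", "kwargs": {"deltas": [0,0,0,0.15,0,0,0.15,0,0,0,0.3,0,0,0.15,0,0,0,0.3,0,0,0.15]}}

```text
time: 17.05
tool_pos: [0.5649, -0.0455, 0.0642]
ee_rot: [-3.137, 0.001, 1.558]
wrist_force: [0.5, -5.1, 5.3]
width: 0.0401
finger_force: 2.8
```

>>> {"fn": "move_arm", "kwargs": {"deltas": [0,0,0,0.15,0,0,0.15,0,0,0,0.3,0,0,0.15,0,0,0,0.3,0,0,0.15]}}

```text
time: 17.35
tool_pos: [0.5649, -0.0451, 0.0642]
ee_rot: [-3.137, 0.006, 1.558]
wrist_force: [-0.4, -10.5, 4.5]
width: 0.0401
finger_force: 5.2
```

Stopped dead at the bar (force jumped, no travel): the middle ring is good. Back off and lift.

>>> {"fn": "move_arm", "kwargs": {"deltas": [0,0,0,-1,0,0,0.15,0,0,0,-2,0,0,0.15,0,0,0,-2,0,-4,-1,0,0,0,-2,0,-9,-1,0,0,0,-6,0,-9,-1,0,0,0,-10,0,-9,-1,0,0,0,-10,0,-9,-1]}}

```text
time: 18.05
tool_pos: [0.5633, -0.1453, 0.1528]
ee_rot: [-3.135, -0.001, 1.554]
wrist_force: [0.4, 0.3, -0.3]
width: 0.0764
finger_force: 0.0
```

```bash
python3 -c "
from h import *
o=robot.get_obs();print(o['tool_pos'],o['width']);d(.565,-.004,.14)
ring(snap('top'))
s=snap('wrist')
im=s['image'];m=((im.min(2)>110)&(np.ptp(im.astype(int),axis=2)<35)).astype(np.uint8);m[260:]=0
n,l,st,c=cv2.connectedComponentsWithStats(m)
for i in range(1,n):
    if st[i,4]>800:print(st[i],c[i].round())
save(s,'w6.png')"
```

```text
[ 0.56331776 -0.1452873   0.15284378] 0.07642160696965428
rot [-0.007 -0.001 -0.003] cm [14.13 -0.06  1.29]
[293.1 175.6] 13.9 [280 162  28  28 382] [0.672 0.131 0.078] 0.0757
[290.5 244.3] 14.4 [277 230  28  29 426] [0.464 0.135 0.078] 0.0758
[    0     0   116   260 20188] [ 47. 143.]
[ 263    0  120   83 4560] [322.  43.]
[  537     0   103   260 13048] [594. 171.]
```

View pics/w6.png

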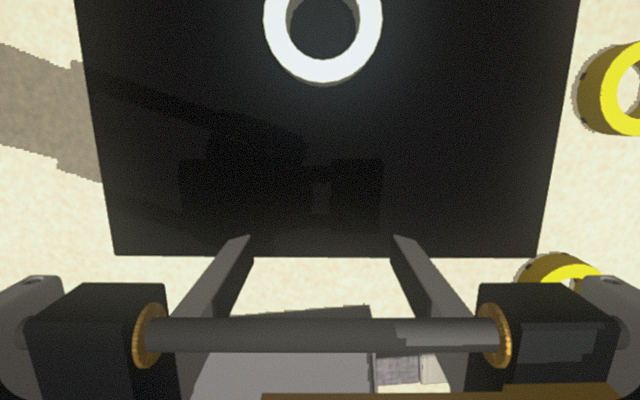

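The wrist view shows the ring at columns 263–383 (centre 323), rear top edge at row ~82.

```bash
python3 -c "
from h import *
s=snap('wrist');print(atz(s,[(263,25),(383,25),(323,82)],.08).round(4));o=robot.get_obs();print(o['tool_pos'])
d(.565,-.0035,.153)"
```

```text
[[ 0.5244 -0.0018  0.08  ]
 [ 0.6085 -0.0031  0.08  ]
 [ 0.566  -0.0404  0.08  ]]
[ 0.5634103  -0.14110651  0.15255166]
rot [-0.007 -0.003  0.001] cm [ 1.376e+01 -1.000e-02 -1.000e-02]
```

>>> {"fn": "move_arm", "kwargs": {"deltas": [0,0,0,4.5,0.2,0,-1,0,0,0,9,0.2,0,-1,0,0,0,12.5,0.2,0,-1,0,0,0,13.8,0.2,0,-1,0,0,0,13.8,0.2,0,-1,0,0,0,13.8,0.2,3,-1,0,0,0,13.8,0.2,5,-1,0,0,0,13.8,0.2,5,-1]}}

```text
time: 19.0
tool_pos: [0.5648, -0.0049, 0.1]
ee_rot: [-3.129, -0.0, 1.558]
wrist_force: [-0.4, -0.5, 0.2]
width: 0.0942
finger_force: 0.0
```

```bash
python3 -c "
from h import *
o=robot.get_obs();print(o['tool_pos'],o['width']);d(.566,-.002,.055)
s=snap('wrist');save(s,'w7.png')"
```

```text
[ 0.5648421  -0.00486659  0.0999589 ] 0.09422473676247994
rot [-0.013 -0.     0.001] cm [0.29 0.17 4.49]
```

View pics/w7.png

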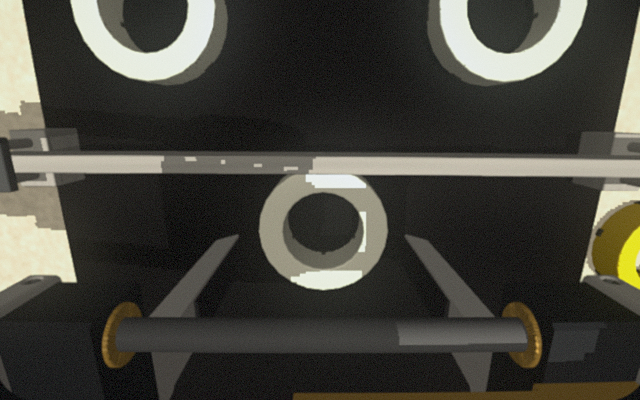

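The ring (260–387, centre 323) is centred between the fingertips (238 and 406). Descend and grasp.

>>> {"fn": "move_arm", "kwargs": {"deltas": [0,0,0,0.2,0.1,1.5,-1,0,0,0,0.2,0.1,3,-1,0,0,0,0.2,0.1,4.3,-1,0,0,0,0.2,0.1,4.3,-1]}}

```text
time: 19.45
tool_pos: [0.5663, -0.0019, 0.0579]
ee_rot: [-3.131, -0.0, 1.559]
wrist_force: [-0.2, 0.2, 0.6]
width: 0.094
finger_force: 0.0
```

>>> {"fn": "move_arm", "kwargs": {"deltas": [0,0,0,0,0,0,1,0,0,0,0,0,0,1,0,0,0,0,0,0,1,0,0,0,0,0,0,1]}}

```text
time: 19.85
tool_pos: [0.5684, -0.002, 0.061]
ee_rot: [-3.137, 0.0, 1.559]
wrist_force: [-0.3, -0.5, -1.6]
width: 0.0821
finger_force: 30.0
```

```bash
cat >> h.py <<'E'
def cloud(s,zlo,zhi,xl,yl,ucut=400):
    vv,uu=np.mgrid[0:ucut:2,0:640:2];uv=np.c_[uu.ravel(),vv.ravel()];uv=uv[s["depth"][uv[:,1],uv[:,0]]>0]
    P=bydepth(s,uv);return P[(P[:,2]>zlo)&(P[:,2]<zhi)&(P[:,0]>xl[0])&(P[:,0]<xl[1])&(P[:,1]>yl[0])&(P[:,1]<yl[1])]
E
python3 -c "
from h import *
s=snap('wrist');P=cloud(s,.074,.088,(.51,.62),(-.06,.06))
print(len(P),np.percentile(P,[1,50,99],axis=0).round(4))
for x in (.545,.555,.565,.575,.585):
    q=P[abs(P[:,0]-x)<.003];print(x,np.sort(q[:,1])[[0,1,-2,-1]].round(4) if len(q)>3 else len(q))
print(robot.get_obs()['tool_pos'],robot.get_obs()['width'])"
```

```text
2870 [[ 0.5198 -0.0332  0.0749]
 [ 0.5691  0.007   0.0797]
 [ 0.6156  0.0516  0.0872]]
0.545 [-0.0334 -0.0334  0.0516  0.0517]
0.555 [-0.0336 -0.0335  0.0513  0.0513]
0.565 [-0.0338 -0.0336  0.0511  0.0513]
0.575 [-0.0338 -0.0337  0.0509  0.0509]
0.585 [-0.0338 -0.0337  0.0507  0.0508]
[ 0.56835398 -0.00199188  0.06106135] 0.08219915038559006
```

```bash
python3 -c "
from h import *
s=snap('wrist')
P=cloud(s,.04,.12,(.566,.571),(-.06,.06))
P=P[np.argsort(-P[:,1])]
last=None
for p in P:
    k=(p[1]*1000//2,p[2]*1000//3)
    if k!=last: print((p[1:]*1000).round(0),end=' ')
    last=k"
```

```text
[59. 50.] [57. 51.] [56. 50.] [54. 50.] [51. 50.] [ 51. 101.] [51. 82.] [51. 88.] [51. 82.] [51. 94.] [51. 88.] [51. 82.] [51. 88.] [51. 81.] [ 51. 100.] [51. 94.] [51. 99.] [51. 87.] [51. 87.] [51. 99.] [51. 93.] [51. 98.] [ 51. 103.] [ 50. 102.] [50. 51.] [50. 49.] [ 50. 103.] [ 50. 102.] [49. 50.] [ 49. 103.] [49. 49.] [ 49. 102.] [ 49. 102.] [ 48. 103.] [ 48. 103.] [ 48. 102.] [48. 50.] [ 47. 103.] [ 47. 102.] [ 46. 103.] [ 46. 102.] [ 46. 104.] [ 44. 101.] [ 44. 103.] [ 43. 102.] [ 43. 104.] [ 43. 102.] [ 42. 103.] [ 42. 103.] [ 42. 102.] [36. 81.] [34. 80.] [31. 80.] [29. 80.] [28. 81.] [26. 79.] [26. 78.] [16. 50.] [16. 49.] [14. 50.] [11. 51.] [10. 50.] [ 8. 49.] [ 8. 52.] [ 7. 51.] [ 6. 50.] [ 3. 50.] [ 2. 49.] [-0. 48.] [-2. 50.] [-5. 50.] [-6. 50.] [-7. 51.] [-8. 50.] [-9. 50.] [-10.  50.] [-12.  48.] [-14.  50.] [-17.  50.] [-18.  51.] [-20.  49.] [-22.  51.] [-24.  50.] [-26.  55.] [-26.  76.] [-26.  57.] [-26.  62.] [-26.  57.] [-26.  71.] [-26.  75.] [-26.  62.] [-26.  54.] [-26.  61.] [-26.  73.] [-26.  59.] [-26.  71.] [-26.  75.] [-26.  66.] [-26.  51.] [-26.  64.] [-26.  77.] [-26.  70.] [-26.  66.] [-26.  59.] [-26.  63.] [-26.  53.] [-26.  79.] [-26.  56.] [-26.  58.] [-26.  77.] [-26.  68.] [-26.  53.] [-26.  66.] [-26.  68.] [-26.  56.] [-26.  79.] [-27.  50.] [-27.  58.] [-27.  76.] [-27.  74.] [-27.  61.] [-27.  72.] [-27.  68.] [-27.  76.] [-27.  63.] [-27.  72.] [-27.  67.] [-27.  69.] [-27.  62.] [-27.  50.] [-27.  78.] [-27.  79.] [-27.  77.] [-28.  79.] [-28.  80.] [-30.  80.] [-32.  80.]
```

Ring centre (~y 0.000) is well between the pads (tool y −0.002), so the grip is sound. Lift.

>>> {"fn": "move_arm", "kwargs": {"deltas": [0,0,0,0,0,-1.5,1,0,0,0,0,0,-4,1,0,0,0,-1,0,-7,1,0,0,0,-3,0,-9,1,0,0,0,-3,0,-9,1]}}

```text
time: 20.45
tool_pos: [0.571, -0.0342, 0.1564]
ee_rot: [3.137, 0.003, 1.557]
wrist_force: [0.4, 0.0, -3.2]
width: 0.0826
finger_force: 30.0
```

```bash
python3 -c "
from h import *
o=robot.get_obs();print(o['tool_pos'],o['width'],o['wrist_force'],o['finger_force']);d(.501,-.38,.12)"
```

```text
[ 0.57098565 -0.0341702   0.15641257] 0.08255060087812276 [ 3.55377549e-01  1.33555016e-03 -3.24276864e+00] 29.995344579219818
rot [ 0.004  0.003 -0.   ] cm [-34.67  -6.52   3.71]
```

>>> {"fn": "move_arm", "kwargs": {"deltas": [0,0,0,-4,-1,0,1,0,0,0,-8.5,-2,0,1,0,0,0,-13,-3,0,1,0,0,0,-17.5,-4,0,1,0,0,0,-22,-5,0,1,0,0,0,-26.5,-6,0,1,0,0,0,-31,-6.5,0,1,0,0,0,-34.7,-6.6,0,1]}}

```text
time: 21.25
tool_pos: [0.4971, -0.3797, 0.1504]
ee_rot: [-3.136, -0.001, 1.557]
wrist_force: [1.2, 0.1, -1.9]
width: 0.0828
finger_force: 30.0
```

>>> {"fn": "move_arm", "kwargs": {"deltas": [0,0,0,0,0,0,1,0,0,0,0,0,4,1,0,0,0,0,0,8,1,0,0,0,0,0,8,1,0,0,0,0,0,8,1]}}

```text
time: 21.75
tool_pos: [0.4975, -0.3766, 0.0703]
ee_rot: [-3.134, -0.002, 1.56]
wrist_force: [1.1, -0.6, -1.7]
width: 0.0824
finger_force: 30.0
```

```bash
python3 -c "
from h import *
o=robot.get_obs();print(o['tool_pos'],o['width'],o['wrist_force'],o['finger_force']);d(.501,-.38,.018)
s=snap('wrist');P=cloud(s,.02,.12,(.35,.65),(-.44,-.25))
P=P[np.argsort(-P[:,1])]
for x in (.47,.5,.53):
    q=P[abs(P[:,0]-x)<.003];print(x,(q[::max(1,len(q)//12),1:]*1000).round().tolist())"
```

```text
[ 0.49751935 -0.37663636  0.0703421 ] 0.08240585040414751 [ 1.12112888 -0.64067245 -1.68968141] 29.99554216861725
rot [-0.007 -0.002  0.003] cm [-0.35  0.39  5.23]
0.47 [[-285.0, 28.0], [-344.0, 79.0], [-350.0, 89.0], [-356.0, 89.0], [-361.0, 89.0], [-366.0, 88.0], [-371.0, 89.0], [-376.0, 89.0], [-379.0, 90.0], [-384.0, 88.0], [-390.0, 90.0], [-397.0, 88.0], [-404.0, 89.0]]
0.5 [[-283.0, 28.0], [-333.0, 65.0], [-333.0, 63.0], [-336.0, 90.0], [-339.0, 89.0], [-342.0, 89.0], [-346.0, 90.0], [-400.0, 87.0], [-401.0, 82.0], [-401.0, 82.0], [-401.0, 88.0], [-403.0, 89.0], [-407.0, 89.0]]
0.53 [[-280.0, 29.0], [-347.0, 89.0], [-352.0, 89.0], [-356.0, 89.0], [-361.0, 89.0], [-365.0, 89.0], [-370.0, 89.0], [-374.0, 90.0], [-379.0, 89.0], [-383.0, 88.0], [-388.0, 89.0], [-394.0, 90.0], [-401.0, 89.0]]
```

>>> {"fn": "move_arm", "kwargs": {"deltas": [0,0,0,0,0.2,2,1,0,0,0,0,0.2,4,1,0,0,0,0,0.2,5,1,0,0,0,0,0.2,5.3,1,0,0,0,0,0.2,5.4,1,0,0,0,0,0.2,5.4,1]}}

```text
time: 22.4
tool_pos: [0.5004, -0.3789, 0.0189]
ee_rot: [-3.139, 0.002, 1.559]
wrist_force: [-0.4, -0.2, -2.4]
width: 0.0824
finger_force: 30.0
```

Bottom is at ~8 mm, 4 mm above the floor.

>>> {"fn": "move_arm", "kwargs": {"deltas": [0,0,0,0,0,0.15,1,0,0,0,0,0,0.3,1,0,0,0,0,0,0.4,1,0,0,0,0,0,0.4,1]}}

```text
time: 22.8
tool_pos: [0.5, -0.3788, 0.015]
ee_rot: [-3.138, 0.002, 1.559]
wrist_force: [-2.2, 1.1, 4.7]
width: 0.0825
finger_force: 30.0
```

Touched down. Release and lift.

>>> {"fn": "move_arm", "kwargs": {"deltas": [0,0,0,0,0,0,-1,0,0,0,0,0,0,-1,0,0,0,0,0,0,-1,0,0,0,0,0,0,-1,0,0,0,0,0,-2,-1,0,0,0,0,0,-6,-1,0,0,0,0,0,-11,-1,0,0,0,0,0,-16,-1]}}

```text
time: 23.6
tool_pos: [0.4999, -0.3778, 0.174]
ee_rot: [-3.135, -0.001, 1.559]
wrist_force: [0.2, -1.1, 0.5]
width: 0.094
finger_force: 0.0
```

>>> {"fn": "move_arm", "kwargs": {"deltas": [0,0,0,0,-5,-2,-1,0,0,0,0,-10,-2,-1,0,0,0,0,-15,-2,-1,0,0,0,0,-20,-2,-1,0,0,0,0,-20,-2,-1]}}

```text
time: 24.1
tool_pos: [0.2962, -0.3755, 0.1944]
ee_rot: [-3.135, 0.001, 1.554]
wrist_force: [-0.3, -0.3, 0.6]
width: 0.0941
finger_force: 0.0
```

```bash
python3 -c "
from h import *
o=robot.get_obs();print(o['time'],o['tool_pos'],o['width'],o['wrist_force'])
for n in ('top','scene'):
    s=snap(n);print(n);ring(s) if n=='top' else 0
    P=cloud(s,.015,.07,(.4,.6),(-.45,-.31))
    print(len(P),np.percentile(P,[2,50,98],axis=0).round(3).tolist())
import pickle
a=pickle.load(open('scene.pkl','rb'))['image'].astype(int);b=s['image'].astype(int)
for n,(x0,y0,x1,y1) in dict(bottle=(415,140,445,188),beaker=(402,136,430,170),brush=(190,250,216,310)).items(): print(n,abs(a-b)[y0:y1,x0:x1].mean().round(1))"
```

```text
24.1 [ 0.29624334 -0.37551629  0.1944167 ] 0.09406231658479113 [-0.31271973 -0.32328799  0.60504074]
top
[322.5 210.5] 58.5 [318 152   7 118 386] [0.566 0.042 0.078] 0.1031
[293.1 175.6] 13.9 [280 162  28  28 381] [0.672 0.131 0.078] 0.0759
[290.5 244.3] 14.4 [277 230  28  29 423] [0.464 0.135 0.078] 0.0755
106 [[0.461, -0.412, 0.016], [0.498, -0.371, 0.034], [0.535, -0.336, 0.039]]
scene
117 [[0.467, -0.419, 0.016], [0.509, -0.381, 0.032], [0.543, -0.34, 0.037]]
bottle 2.8
beaker 2.9
brush 3.0
```

The middle ring lies in the tray at about (0.50, −0.375), top ~34 mm, so it is flat on the floor. The other two are clear beyond the bar, and the bottle, beaker and brush have not moved.

```bash
python3 -c "
from bench import robot
print(robot.close_job())"
```

```text
the job is handed in; nothing more can be done
None
```

The job is handed in at about 24 s: the near and far rings were worn and lie flat and clear on the far side, and the middle ring was stopped by the straightedge and lies in the tray. I viewed 11 pictures, one over the limit of 10.

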